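# Rotate the topping tubs in the prep tray

## Task

Three square topping tubs share a four-place tray that has one empty corner. Slide the tub with the round knob into the empty corner, then slide the tub with the bar handle into the corner the knob tub has left, so each sits fully in its corner. Keep the tubs down on the tray (slide, do not lift them), leave the plain-lidded tub in its corner, and do not disturb the deli tub, the jar or the spatula.

Things in the scene. Friction and masses are not known exactly. Their poses are not given: they have to be found in the camera images.
- tray: Open square dark steel tray fixed to the counter, 206 x 206 mm outside, walls 5 mm thick and 30 mm high, floor 5 mm thick, inside 196 x 196 mm: two by two places without dividers, a tub standing in three of them. Origin: centre of its underside, on the counter; x and y along its sides, z up. It may be turned to any yaw.
- empty_corner (a point): Centre of the tray's empty place, on the tray floor (5 mm above the counter); at +49, +49 mm in the tray frame.
- corner_a (a point): Centre of the place at +49, -49 mm in the tray frame, on the tray floor; next to the empty one. Holds either the knob tub or the plain tub at the start.
- corner_b (a point): Centre of the place at -49, +49 mm in the tray frame, on the tray floor; also next to the empty one. Holds the other of those two tubs at the start.
- knob_tub: White square lidded tub 92 x 92 mm, 55 mm high to the top of its flat white lid, about 0.3 kg, with a black upright round knob in the middle of the lid: 26 mm diameter, 32 mm tall (top 87 mm above the tub's underside). Loose in the tray, slides easily (friction about 0.2); the handle is rigid with the tub. Origin: centre of its underside, z up, x and y along its sides, parallel to the tray's.
- bar_tub: The same tub with a black upright bar handle in the middle of the lid: 56 mm long along the tub's x, 14 mm thick along its y, 32 mm tall (top 87 mm above the tub's underside). Starts in the corner diagonally opposite the empty one. Origin: centre of its underside, z up.
- plain_tub: The same tub with a plain lid without handle (three low ribs, top 57 mm above its underside). Stays where it is. Origin: centre of its underside, z up.
- deli_tub: Bystander: open round white deli tub, 100 mm across, 85 mm high, loose on the counter to the right of the tray. Origin: centre of its underside.
- shaker: Bystander: round glass jar with a steel cap, 60 mm across, 130 mm high, loose on the counter to the right of the tray. Origin: centre of its underside.
- spatula: Bystander: spatula lying on a green cutting board (12 mm thick) to the left of the tray. Origin: on its underside, x along its length.
Not all that is in view belongs to the job. Leave any orange or red look-alike of the plain_tub alone.

How it is judged:
By the outcome, as a careful person would: the job done as asked, in the order asked, and still so for the second after the job is handed in, with the robot touching nothing.
It also fails if it takes over 48 s, if anything falls off the work surface, if the arm or the gripper's body presses on something with over 40 N, if the wrist force passes 120 N, or if a joint passes its speed limit or range.

## Robot

A 6-joint arm with a two-finger parallel gripper is mounted at the origin on the work surface. World frame = base frame: x ahead of the robot, y to its left, z up, the work surface at z = 0. Lengths are in m, angles in degrees, forces in N, time in s.
With the tool pointing down it reaches from about 0.4 to 0.825 m from the base axis. Payload 7 kg.
Tool frame: the origin (TCP) lies between the finger pads; the fingertips stand 19 mm ahead of it and the grasp point (between the pads) is the TCP; z points along the fingers, y is the line along which they close (so a half turn about z gives the same grasp; the last joint's range is limited). The gripper opens to 88 mm and grips with 3 to 60 N. Pads are 19 mm wide; open, the fingers measure 130 mm over their backs; the gripper's body (78 mm by 193 mm) begins 47 mm behind the grasp point.
Start: joints at [-59.868, 20.546, 0.682, 0, -70.136, -16.507], TCP at [0.159, -0.656, 0.246] pointing down, gripper open.
Joint ranges: [-176.03, 176.03], [-82.01, 121.73], [-58.28, 71.71], [-173.87, 95.51], [-174.79, -0.11], [-173.66, 173.66]. Speed limits (degrees/s): [136.94, 136.94, 172.46, 180, 180, 180].

## Interface

Orientations are given as [roll, pitch, yaw] about the fixed x, y, z axes, in that order (R = Rz(yaw) Ry(pitch) Rx(roll)).
In Python, from plant import r gives the robot as it stands. The module is installed in compiled form; this text tells all that it offers.
- The arm moves only by the shell command python3 -m pendant 'ROWS' [OPENING] [FORCE]. ROWS is JSON, a list of rows, each a list of 6 numbers: the shift along the tool's x, y, z in mm, then the turn, a rotation vector about the tool's x, y, z in rad. In form: [[tx, ty, tz, wx, wy, wz], ...]. A call has 1 to 20 rows; each row is the pose to reach, as a shift and turn from the pose commanded when the call began, along the tool's axes at that moment; what a row does not reach only later rows make up. A row lasts 1/8 s, in which the tool goes at most 62.5 mm and 10.7 degrees, less where a joint would pass 70% of its speed; a pose out of reach is approached as far as the arm can. A call with a gripper value outside its range is refused whole. OPENING is the finger opening in mm, from 0 to 87.6, set as the call begins (- or left out, the last holds). The fingers move at their own pace and stop on an object; FORCE is the grip in N (left out, the last holds). Time passes only in rows, so rows that repeat a pose let the fingers close. It gives the time, the measured TCP pose, the force, the opening and the grip force at its end, in the units of the state.
- r.get_state(): the state, without advancing time (a new reading comes with each control period).
- r.capture(name): name is "scene" or "top" or "wrist"; returns the picture (384x512x3 uint8, red, green, blue); there is no depth.
- r.camera_params(name): a dict with "mtx" (3x3 intrinsics, pixels), "rvec" (rotation vector, rad) and "tvec" (3), from world to camera coordinates, as OpenCV has them; the wrist camera has in their place "mount" (4x4, takes a point from camera to tool coordinates, whose origin is the TCP and whose axes are the flange's). Camera axes: x right, y down, z forward; pixel columns grow to the right and rows downward; lengths in m; the calibration is good to about 2 mm. A picture is of the moment at which its call begins: read the wrist's pose just before it. camera_params takes no time and is no camera call.
- r.close_job(): hands the job in; it is judged then, once.
The state is a dict: "time_s": time; "joints": joint angles; "qd": joint speeds; "joint_torque": joint torques, N m; "tcp_pos": TCP position; "eef_rot": TCP orientation; "contact_force": force on the tool from outside, world axes, zero at the start; "moment": the same for the moment, N m; "gripper_width": finger opening in m; "gripper_force": force on a finger pad.
Only numpy, scipy, OpenCV 4.12 (cv2) and the standard library are available. Lean on these libraries where they do the work, as an engineer would, in place of code of your own. Each camera call takes 0.05 s, during which the arm holds its last target. There are 200 camera calls.

## Working session

There is one attempt and no reset: what is moved stays moved. The work goes in short steps, Python scripts to look and compute and a shell command to move; the robot and the scene stay as the last step left them, time stands still between calls to the robot, and variables do not carry over. Pictures are saved under pics/ and viewed, at most 10 in all, crops included, and the job is handed in when it is done.

```bash
mkdir -p pics; python3 - <<'E'
from plant import r
import cv2,numpy as np
for n in("top","scene"):
    cv2.imwrite(f"pics/{n}0.png",r.capture(n)[:,:,::-1])
    p=r.camera_params(n);print(n,p)
s=r.get_state();print(s['tcp_pos'],s['eef_rot'],s['time_s'],s['gripper_width'])
E
```

```text
top {'mtx': array([[398.82826639,   0.        , 252.42846763],
       [  0.        , 398.82826639, 194.32007119],
       [  0.        ,   0.        ,   1.        ]]), 'rvec': array([ 2.18173208, -2.1388217 ,  0.11690076]), 'tvec': array([0.02617598, 0.53217359, 1.15284602])}
scene {'mtx': array([[461.93406918,   0.        , 255.00446602],
       [  0.        , 461.93406918, 187.2730369 ],
       [  0.        ,   0.        ,   1.        ]]), 'rvec': array([ 0.94172573,  2.59226385, -0.90002545]), 'tvec': array([ 0.36844037, -0.24341239,  1.52661465])}
[ 0.15884215 -0.65562686  0.2447232 ] [ 1.79915521e+02 -1.12842293e-02 -1.66380302e+02] 0.1 0.08722117010731978
```

View pics/top0.png

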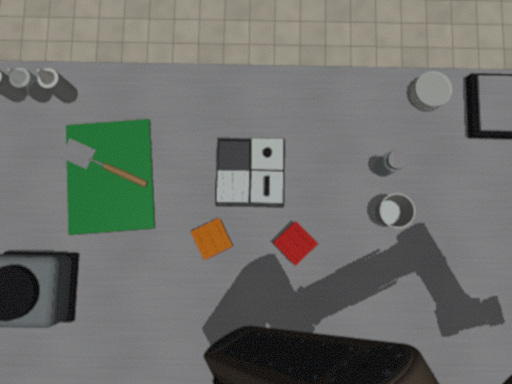

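View pics/scene0.png

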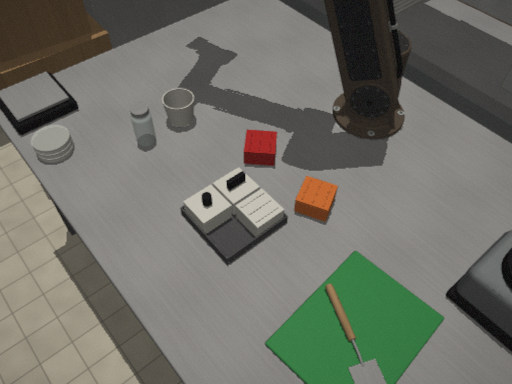

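The top view shows the tray at about (217–284, 138–206). The empty place is top-left (235,153), the knob tub top-right (267,153), the bar tub bottom-right (267,186) and the plain tub bottom-left. The scene view agrees. The knob therefore slides image-left (about +y), then the bar slides image-up (about +x).

```bash
cat > h.py <<'E'
import numpy as np,cv2
from plant import r
from scipy.spatial.transform import Rotation as R
def cam(n,s=None):
    p=r.camera_params(n);K=p['mtx']
    if 'rvec' in p:
        A=cv2.Rodrigues(p['rvec'])[0].T;return K,A,-A@np.ravel(p['tvec'])
    M=np.array(p['mount']);T=R.from_euler('xyz',s['eef_rot'],degrees=True).as_matrix()
    return K,T@M[:3,:3],T@M[:3,3]+s['tcp_pos']
def ray(c,uv,z):
    K,A,o=c;d=A@np.linalg.solve(K,[uv[0],uv[1],1]);return o+d*(z-o[2])/d[2]
def two(c1,u1,c2,u2):
    ds=[c[1]@np.linalg.solve(c[0],[*u,1]) for c,u in((c1,u1),(c2,u2))];ds=[d/np.linalg.norm(d) for d in ds]
    P=[np.eye(3)-np.outer(d,d) for d in ds]
    return np.linalg.solve(P[0]+P[1],P[0]@c1[2]+P[1]@c2[2])
def comps(mask,amin):
    n,l,st,ce=cv2.connectedComponentsWithStats(mask.astype(np.uint8));
    return [(l==i,st[i],ce[i]) for i in range(1,n) if st[i][4]>=amin]
E
python3 - <<'E'
from h import *
im=cv2.imread('pics/top0.png');c=cam('top')
g=im[128:216,208:294].max(2)
for m,s,ce in comps(g<40,15): 
    u=ce+[208,128];print('dark',s,u,ray(c,u,.092))
w=im.min(2)
for m,s,ce in comps(g>160,50): print('white',s,ce+[208,128],ray(c,ce+[208,128],.06))
# tray outline: everything unlike counter
m=((g<85)|(g>150)).astype(np.uint8)
m=cv2.morphologyEx(m,cv2.MORPH_CLOSE,np.ones((5,5)))
cn=max(cv2.findContours(m,0,2)[0],key=cv2.contourArea)
b=cv2.boxPoints(cv2.minAreaRect(cn))+[208,128]
P=np.array([ray(c,u,.03) for u in b]);print(P,P.mean(0),np.linalg.norm(P-np.roll(P,1,0),axis=1))
print(r.camera_params('wrist'))
E
```

```text
dark [56 21  6  7 35] [266.68571429 152.08571429] [ 0.64621897 -0.00178715  0.092     ]
dark [57 49  3 18 39] [266.33333333 185.84615385] [ 0.54931026 -0.00235049  0.092     ]
white [ 44  11  30  30 725] [267.04551724 153.52275862] [ 0.64910042 -0.00379228  0.06      ]
white [ 10  43  30  30 825] [232.56242424 185.96606061] [0.5514079  0.09462059 0.06      ]
white [ 44  43  30  31 689] [266.6850508  186.68650218] [ 0.55123326 -0.00430931  0.06      ]
[[ 0.49550472  0.14812813  0.03      ]
 [ 0.70190327  0.15021343  0.03      ]
 [ 0.70142603 -0.05621794  0.03      ]
 [ 0.49527328 -0.0542941   0.03      ]] [0.59852683 0.04695738 0.03      ] [0.20242236 0.20640909 0.20643192 0.20616173]
{'mtx': array([[283.64609771,   0.        , 253.69847928],
       [  0.        , 283.64609771, 193.90838182],
       [  0.        ,   0.        ,   1.        ]]), 'mount': array([[ 7.30558148e-04, -9.62025029e-01, -2.72960270e-01,
         7.38972947e-02],
       [ 9.99999656e-01,  5.95820125e-04,  5.76508895e-04,
         4.35507835e-05],
       [-3.91980764e-04, -2.72960598e-01,  9.62025134e-01,
        -1.39146668e-01],
       [ 0.00000000e+00,  0.00000000e+00,  0.00000000e+00,
         1.00000000e+00]])}
```

```bash
python3 -m pendant '[[-628,520,45,0,0,0.2377],[-628,520,45,0,0,0.2377],[-628,520,45,0,0,0.2377],[-628,520,45,0,0,0.2377],[-628,520,45,0,0,0.2377],[-628,520,45,0,0,0.2377],[-628,520,45,0,0,0.2377],[-628,520,45,0,0,0.2377],[-628,520,45,0,0,0.2377],[-628,520,45,0,0,0.2377],[-628,520,45,0,0,0.2377],[-628,520,45,0,0,0.2377],[-628,520,45,0,0,0.2377],[-628,520,45,0,0,0.2377],[-628,520,45,0,0,0.2377],[-628,520,45,0,0,0.2377],[-628,520,45,0,0,0.2377]]' 60
python3 - <<'E'
from h import *
s=r.get_state();im=r.capture('wrist')[:,:,::-1];cv2.imwrite('pics/w1.png',im);print(s['tcp_pos'],s['eef_rot'],s['contact_force'])
E
```

```text
time_s: 2.22
tcp_pos: [0.6464, -0.0038, 0.2011]
eef_rot: [180.0, 0.0, 179.9]
contact_force: [0.5, 1.0, -0.3]
gripper_width: 0.06
gripper_force: 0.0
[ 0.64637292 -0.00375274  0.20106183] [1.79989553e+02 2.95610363e-02 1.79932224e+02] [ 0.54207429  1.01413958 -0.28949604]
```

View pics/w1.png

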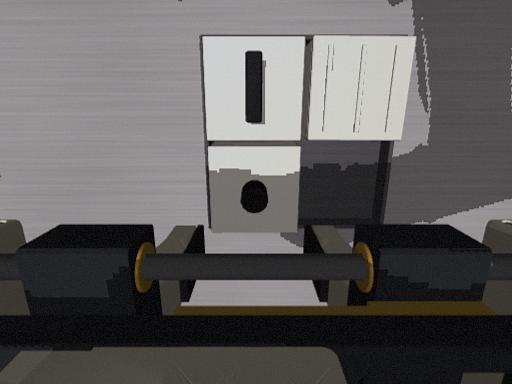

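The wrist view shows the knob at (254,196), the bar at (254,87), the plain tub at (358,88) and the empty place at (343,182).

```bash
python3 - <<'E'
from h import *
s=r.get_state();c=cam('wrist',s);im=cv2.imread('pics/w1.png')
g=im.max(2);f=g.copy();f[235:]=128
for m,st,ce in comps(f<45,100):
    if 200<ce[0]<420: 
        cn=cv2.findContours(m.astype(np.uint8),0,2)[0][0];b=cv2.boxPoints(cv2.minAreaRect(cn))
        Q=np.array([ray(c,u,.092) for u in b]);print('dark',st,ce.round(1),ray(c,ce,.092).round(4));print(Q[:,:2].round(4).tolist())
for (x0,y0,x1,y1) in ((204,37,305,141),(309,37,414,141)):
    m=np.zeros_like(f);m[y0-4:y1+2,x0-4:x1+3]=f[y0-4:y1+2,x0-4:x1+3]>195
    m=cv2.morphologyEx(m,cv2.MORPH_CLOSE,np.ones((5,5)))
    cn=max(cv2.findContours(m,0,2)[0],key=cv2.contourArea);b=cv2.approxPolyDP(cn,8,True)[:,0]
    Q=np.array([ray(c,u,.06) for u in b]);print('lid',b.tolist(),Q[:,:2].round(4).tolist(),Q.mean(0).round(4))
print('row230 prof',g[228,200:225],g[180,375:400],)
print([ray(c,u,.03).round(4).tolist() for u in((202,38),(208,229))],[ray(c,u,z).round(4).tolist() for u,z in(((391,141),.03),((384,228),.03))])
E
```

```text
dark [ 246   52   16   71 1115] [253.5  86.5] [ 0.5513 -0.0036  0.092 ]
[[0.5255, -0.0096], [0.5255, 0.0023], [0.5796, 0.0027], [0.5796, -0.01]]
dark [ 298  141  167   94 6427] [354.1 199.7] [0.6486 0.0884 0.092 ]
[[0.5955, 0.0348], [0.5956, 0.1782], [0.6826, 0.1958], [0.6825, 0.0384]]
dark [241 181  27  32 699] [254.  196.5] [ 0.6455 -0.0033  0.092 ]
[[0.6309, -0.0149], [0.631, 0.0084], [0.6604, 0.0088], [0.6604, -0.0153]]
lid [[203, 37], [207, 138], [299, 139], [303, 37]] [[0.5073, -0.0484], [0.5956, -0.0489], [0.5966, 0.0406], [0.5074, 0.0403]] [ 0.5517 -0.0041  0.06  ]
lid [[315, 36], [309, 138], [400, 139], [415, 37]] [[0.5066, 0.0509], [0.5956, 0.0503], [0.5966, 0.1389], [0.5074, 0.1397]] [0.5515 0.095  0.06  ]
row230 prof [ 12   9   3  33 145 153 151 152 133 108  76  85 114 119 118 117 114 118
 113 115 120 117 118 117 116] [44 22 11 22 15 20 20 26 22 11 31 39 36 36 78 84 78 78 80 81 81 83 84 78
 77]
[[0.5012, -0.0543, 0.03], [0.7036, -0.0574, 0.03]] [[0.6013, 0.1448, 0.03], [0.7024, 0.1499, 0.03]]
```

```bash
python3 - <<'E'
import cv2
im=cv2.imread('pics/w1.png')[25:240,190:430];cv2.imwrite('pics/w1c.png',cv2.resize(im,None,fx=2.7,fy=2.7,interpolation=2))
E
```

```text
(no output)
```

View pics/w1c.png

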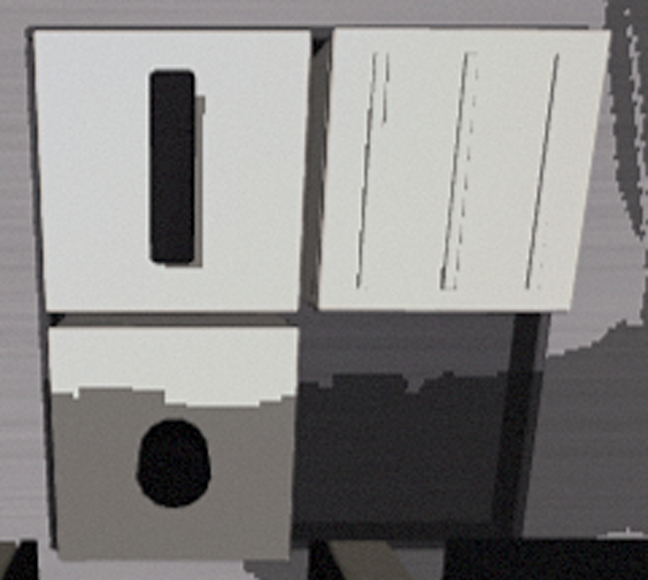

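The lids are 89–90 mm across as measured, and the places are 98 mm apart with yaw about 0. That puts the tray centre at about (0.600, 0.046). I'll descend on the knob next.

```bash
python3 -m pendant '[[-2,0,50,0,0,0],[-2,0,85,0,0,0],[-2,0,105,0,0,0],[-2,0,116,0,0,0],[-2,0,116,0,0,0],[-2,0,116,0,0,0]]' 60
python3 -m pendant '[[0,0,0,0,0,0],[0,0,0,0,0,0],[0,0,0,0,0,0],[0,0,0,0,0,0],[0,0,0,0,0,0],[0,0,0,0,0,0]]' 0 15
```

```text
time_s: 3.02
tcp_pos: [0.6495, -0.0027, 0.0858]
eef_rot: [180.0, 0.1, -180.0]
contact_force: [0.4, 0.4, -0.2]
gripper_width: 0.06
gripper_force: 0.0
time_s: 3.78
tcp_pos: [0.6488, -0.0027, 0.0847]
eef_rot: [-180.0, 0.0, -180.0]
contact_force: [-0.9, -0.1, 1.0]
gripper_width: 0.0258
gripper_force: 15.0
```

```bash
python3 -m pendant '[[0,5,0,0,0,0],[0,15,0,0,0,0],[0,27,0,0,0,0],[0,40,0,0,0,0],[0,53,0,0,0,0],[0,66,0,0,0,0],[0,78,0,0,0,0],[0,87,0,0,0,0],[0,94,0,0,0,0],[0,98,0,0,0,0],[0,98,0,0,0,0],[0,98,0,0,0,0]]'
```

```text
time_s: 5.28
tcp_pos: [0.649, 0.0955, 0.0846]
eef_rot: [180.0, 0.0, -180.0]
contact_force: [1.1, 1.2, 3.1]
gripper_width: 0.0254
gripper_force: 15.0
```

```bash
python3 -m pendant '[[0,0,0,0,0,0],[0,0,0,0,0,0],[0,0,0,0,0,0],[0,0,-15,0,0,0],[0,0,-50,0,0,0],[30,-30,-100,0,0,0],[60,-60,-116,0,0,0],[97,-99,-116,0,0,0],[97,-99,-116,0,0,0],[97,-99,-116,0,0,0]]' 60
python3 - <<'E'
from h import *
s=r.get_state();cv2.imwrite('pics/w2.png',r.capture('wrist')[:,:,::-1]);cv2.imwrite('pics/t2.png',r.capture('top')[:,:,::-1])
a=cv2.imread('pics/w2.png');b=cv2.imread('pics/t2.png')[120:220,200:300]
b=cv2.resize(b,(288,288),interpolation=2);cv2.imwrite('pics/v2.png',np.hstack([a,cv2.copyMakeBorder(b,0,96,0,0,0)]));print(s['tcp_pos'],s['eef_rot'])
c=cam('wrist',s);g=a.max(2)
for m,st,ce in comps(g<45,100):
    if 30<ce[1]<240:print(st,ce.round(1),ray(c,ce,.092).round(4))
E
```

```text
time_s: 6.52
tcp_pos: [0.5522, -0.0038, 0.2019]
eef_rot: [180.0, 0.1, 180.0]
contact_force: [0.5, 1.0, 0.7]
gripper_width: 0.0601
gripper_force: 0.0
[ 0.55224834 -0.00379214  0.20188223] [1.79972792e+02 1.16582774e-01 1.79987177e+02]
[208 131 178   1 178] [296.5 131. ] [0.493  0.0331 0.092 ]
[247 162  15  62 864] [253.5 192.7] [ 0.548  -0.0038  0.092 ]
[276 230  20  15 150] [288.1 234.8] [0.5896 0.0291 0.092 ]
```

View pics/v2.png

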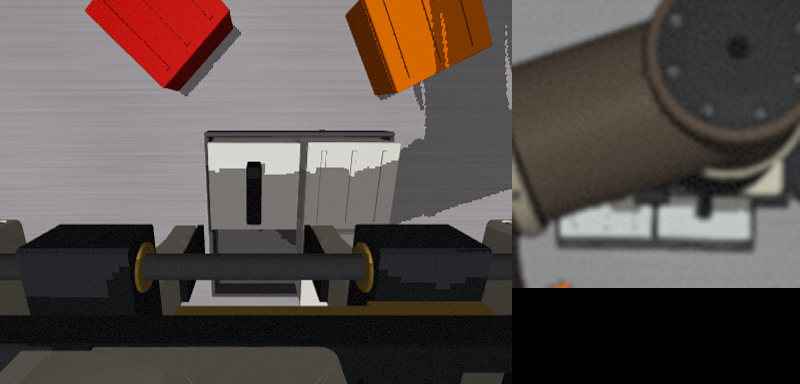

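The knob tub has left its place and its lid edge is now at the lower right. The bar is at (254,193), y = -0.0038, which is under the gripper.

```bash
python3 -m pendant '[[1,0,50,0,0,0],[1,0,85,0,0,0],[1,0,105,0,0,0],[1,0,117,0,0,0],[1,0,117,0,0,0],[1,0,117,0,0,0]]' 60
python3 -m pendant '[[0,0,0,0,0,0],[0,0,0,0,0,0],[0,0,0,0,0,0],[0,0,0,0,0,0],[0,0,0,0,0,0],[0,0,0,0,0,0],[0,0,0,0,0,0]]' 0 20
python3 -m pendant '[[-5,0,0,0,0,0],[-15,0,0,0,0,0],[-27,0,0,0,0,0],[-40,0,0,0,0,0],[-53,0,0,0,0,0],[-66,0,0,0,0,0],[-78,0,0,0,0,0],[-87,0,0,0,0,0],[-94,0,0,0,0,0],[-97,0,0,0,0,0],[-97,0,0,0,0,0],[-97,0,0,0,0,0]]'
```

```text
time_s: 7.38
tcp_pos: [0.5515, -0.0034, 0.0843]
eef_rot: [180.0, 0.1, -180.0]
contact_force: [0.3, -0.1, -0.2]
gripper_width: 0.0601
gripper_force: 0.0
time_s: 8.25
tcp_pos: [0.5508, -0.0037, 0.0836]
eef_rot: [-180.0, -0.0, -180.0]
contact_force: [-0.2, -0.4, 1.0]
gripper_width: 0.0142
gripper_force: 20.0
time_s: 9.75
tcp_pos: [0.6479, -0.0036, 0.0836]
eef_rot: [180.0, 0.0, -180.0]
contact_force: [0.3, -0.0, 1.0]
gripper_width: 0.0141
gripper_force: 20.0
```

Release, rise, and retreat towards the robot's right so that the top view is clear.

```bash
python3 -m pendant '[[0,0,0,0,0,0],[0,0,0,0,0,0],[0,0,0,0,0,0],[0,0,-15,0,0,0],[0,0,-50,0,0,0],[0,0,-100,0,0,0],[0,0,-150,0,0,0],[100,-100,-150,0,0,0],[200,-200,-150,0,0,0],[240,-240,-150,0,0,0],[240,-240,-150,0,0,0],[240,-240,-150,0,0,0],[240,-240,-150,0,0,0],[240,-240,-150,0,0,0],[240,-240,-150,0,0,0]]' 60
python3 - <<'E'
from h import *
a=r.capture('top')[:,:,::-1];b=r.capture('scene')[:,:,::-1]
cv2.imwrite('pics/t3.png',a);cv2.imwrite('pics/s3.png',b);cv2.imwrite('pics/v3.png',np.hstack([cv2.resize(np.ascontiguousarray(a[120:220,200:300]),(400,400),interpolation=2),cv2.resize(np.ascontiguousarray(b[150:270,170:290]),(400,400),interpolation=2)]))
c=cam('top');g=a[128:216,208:294].max(2)
for m,s,ce in comps(g<40,15): print('dark',s,ray(c,ce+[208,128],.092).round(4))
for m,s,ce in comps(g>160,50): print('white',s,ray(c,ce+[208,128],.06).round(4))
E
```

```text
time_s: 11.62
tcp_pos: [0.4082, -0.2437, 0.2344]
eef_rot: [-180.0, 0.1, 180.0]
contact_force: [0.8, -0.3, -1.1]
gripper_width: 0.0598
gripper_force: 0.0
dark [58 16  3 17 34] [ 0.6465 -0.0014  0.092 ]
dark [22 20  6  7 34] [0.6466 0.0951 0.092 ]
dark [55 60  7 28 62] [ 0.5008 -0.0012  0.092 ]
white [ 10  10  31  31 832] [0.6491 0.0949 0.06  ]
white [ 44  11  31  31 773] [ 0.6484 -0.004   0.06  ]
white [  9  43  32  31 808] [0.5571 0.0986 0.06  ]
```

View pics/v3.png

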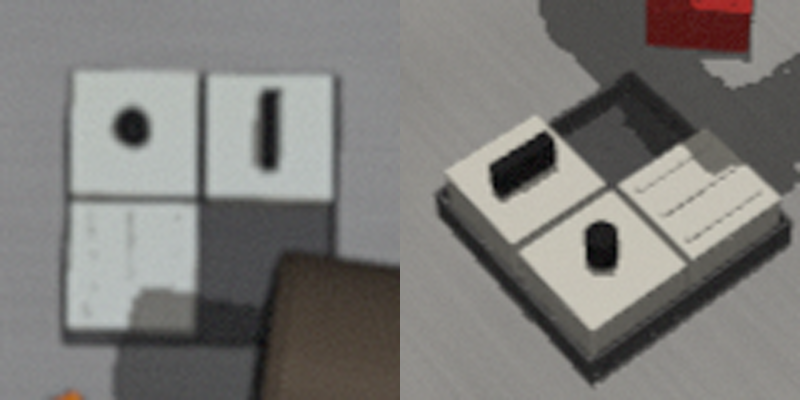

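View pics/t3.png

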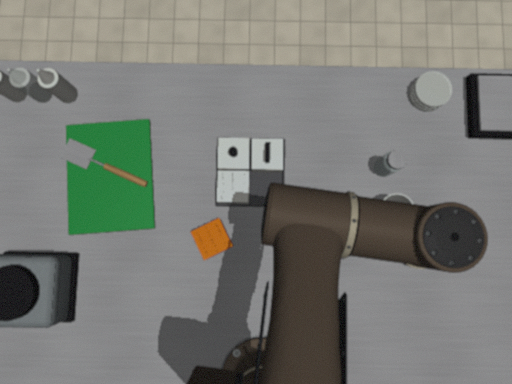

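The crops show the knob tub in the far-left place and the bar tub in the far-right place. Their lid centres are at (0.649, 0.095) and (0.648, -0.004), within about 1 mm of the place centres. The plain tub is still in its corner, and the spatula and jar haven't moved. The deli tub is partly hidden under the arm, but what shows of it hasn't moved.

```bash
python3 -c "
from plant import r
print(r.close_job())"
```

```text
the job is handed in; nothing more can be done
None
```

The job is handed in: the knob tub is in the formerly empty corner, the bar tub is in the corner the knob tub left, both slid without lifting, and the plain tub and bystanders showed no movement in the final pictures (the deli tub was partly hidden by the arm).

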